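Hand over the full tea tin

ROBOT

A 7-joint arm with a two-finger parallel gripper is mounted at the origin on a cart in front of the work surface, level with it; the furniture and walls round the work are solid. World frame = base frame: x ahead of the robot, y to its left, z up, the work surface at z = 0. Lengths are in m, angles in rad, forces in N, time in s.
With the tool pointing down it reaches from about 0.425 to 0.925 m from the base axis. Payload 6.8 kg.
Tool frame: the origin (TCP) lies between the finger pads; the fingertips stand 22 mm ahead of it and the grasp point (between the pads) lies 3 mm ahead of it; z points along the fingers, y is the direction in which the jaws open and shut (so a half turn about z gives the same grasp; the last joint's range is limited). The gripper opens to 85 mm and grips with 20 to 120 N. Pads are 22 mm wide; open, the fingers measure 114 mm over their backs; the gripper's body (76 mm by 85 mm) begins 54 mm behind the grasp point. The pads swing forward as they close: fully open they stand 13 mm farther back than shut.
Start: joints at [1.129, 0.477, 0.022, 1.555, -0.011, 1.109, -0.083], TCP at [0.221, -0.638, 0.253] pointing down, gripper open.
Joint ranges: [-2.96, 2.96], [-0.34, 2.1], [-1.41, 1.46], [0.24, 2.44], [-1.37, 4.51], [0.17, 1.92], [-2.96, 2.96]. Speed limits (rad/s): [2.39, 2.39, 3.14, 3.14, 3.14, 3.14, 3.14].

INTERFACE

Orientations are given as a unit quaternion [w, x, y, z].
In Python, from station import bot gives the robot as it stands. The module is installed in compiled form; this text tells all that it offers.
- The arm moves only by the tool drive_tool, never from a script. Its argument "series" is one flat list of numbers, 7 for each row, row after row: the opening, from -1 (shut) to 1 (fully open), then the shift along the tool's x, y, z in mm, then the turn, a rotation vector about the tool's x, y, z in rad. In form: [jaw, x, y, z, wx, wy, wz, jaw, x, y, z, wx, wy, wz, ...]. A call has 1 to 12 rows; each row shifts and turns the commanded pose from where the row before left it, along the tool's axes as they then stand; what a row does not reach is not made up. A row lasts 1/8 s, in which the tool goes at most 62.5 mm and 10.7 degrees, less where a joint would pass 70% of its speed; a pose out of reach is approached as far as the arm can. A call with a gripper value outside its range is refused whole. The fingers move at their own pace and stop on an object; "force" is the grip in N (left out, the last holds). Time passes only in rows, so rows that do not move let the fingers close. It gives the time, the measured TCP pose, the force and the opening at its end, in the units of the state.
- bot.get_obs(): the state, without advancing time (a new reading comes with each control period).
- bot.read_camera(name): name is "side" or "top" or "wrist"; returns a dict with "pixels" (480x640x3 uint8, blue, green, red), "camera_matrix" (3x3 intrinsics, pixels), "distortion" ([k1, k2, p1, p2, k3] as OpenCV has them; the pictures are not rectified), "rvec" (rotation vector, rad) and "tvec" (3), from world to camera coordinates, as OpenCV has them. Camera axes: x right, y down, z forward; pixel columns grow to the right and rows downward; lengths in m; the calibration is good to about 2 mm. A picture is of the moment at which its call begins. There is no depth.
- bot.hand_in(): hands the job in, once; it reports no verdict.
The state is a dict: "t": time; "q": joint angles; "joint_vel": joint speeds; "joint_torque": joint torques, N m; "eef_pos": TCP position; "tool_rot": TCP orientation; "contact_force": force on the tool from outside, world axes, zero at the start; "torque": the same for the moment, N m; "gripper_width": opening from 0.0 (shut) to 1.0 (fully open).
Only numpy, scipy, OpenCV 4.12 (cv2) and the standard library are available. Lean on these libraries where they do the work, as an engineer would, in place of code of your own. Each camera call takes 0.05 s, during which the arm holds its last target. There are 200 camera calls.

TASK

Three identical tea tins stand in the wooden stand, and only their weight tells which is the full one. Heft them one at a time, lifting each clear of the stand and setting it back down fully into its well before you take the next, then take the heaviest and hold it up, upright and still, at least a hand's width (10 cm) above the worktop so that I can take it from you; finish while still holding it, with the other two tins standing in their wells. Do not tip a tin over, and leave the mug, the tea box and the egg timer where they are.

Things in the scene. Friction and masses are not known exactly. Their poses are not given: they have to be found in the camera images.
- stand: pale wooden stand, fixed, 90 (x) x 256 (y) x 38 mm high, turned up to 15 degrees. Origin: centre of its underside; y along the row, x across it (away from the robot). Three 64 x 64 mm wells, 28 mm deep, floor 10 mm above the worktop, at y = +80, 0, -80 mm. Tins: 3 mm play a side, 22 mm between: grip along x. Tall fridge to its right (world x > 0.37, y < -0.35).
- tin_a: one of three identical closed dark-teal metal tea tins, 58 x 58 x 100 mm (plus a 2 mm panel on the lid), flat sides that may be squeezed firmly, lid fixed; starts upright in the left (stand y = +80 mm) well. Origin: centre of its underside; axes as the stand's. Each weighs 0.2 to 0.85 kg, the heaviest at least 0.25 kg more than the others; which one it is cannot be seen. The pack inside has 2 to 4 mm of play.
- tin_b: one of three identical closed dark-teal metal tea tins, 58 x 58 x 100 mm (plus a 2 mm panel on the lid), flat sides that may be squeezed firmly, lid fixed; starts upright in the middle (stand y = 0) well. Origin: centre of its underside; axes as the stand's. Each weighs 0.2 to 0.85 kg, the heaviest at least 0.25 kg more than the others; which one it is cannot be seen. The pack inside has 2 to 4 mm of play.
- tin_c: one of three identical closed dark-teal metal tea tins, 58 x 58 x 100 mm (plus a 2 mm panel on the lid), flat sides that may be squeezed firmly, lid fixed; starts upright in the right (stand y = -80 mm) well. Origin: centre of its underside; axes as the stand's. Each weighs 0.2 to 0.85 kg, the heaviest at least 0.25 kg more than the others; which one it is cannot be seen. The pack inside has 2 to 4 mm of play.
- mug: green mug standing behind the stand, 86 mm across, 118 mm with its handle, 96 mm high; bystander. Origin: centre of its underside.
- tea_box: dark carton of tea bags, 112 x 65 x 87 mm, farther back; bystander. Origin: centre of its underside.
- egg_timer: round white and grey egg timer, 63 mm across, 58 mm high, between the stand and the kettle; bystander. Origin: centre of its underside.
There are look-alikes about, which are no part of the job. Leave any pink look-alike of the tin_a alone.

How it is judged:
On the way, in this order (a step that is already met when the one before it is completed fails the run):
1. a first tin is lifted clear of the stand in the fingers, the other two in their wells (((z of tin_a in the frame of stand above 0.038 m and contact force between tin_a and the fingers above 1 N and contact force between tin_a and stand below 0.05 N and (z of tin_b in the frame of stand between 0.005 and 0.013 m and horizontal distance between tin_b and stand below 0.09 m and angle between tin_b's own z axis and vertical below 0.08 rad) and (z of tin_c in the frame of stand between 0.005 and 0.013 m and horizontal distance between tin_c and stand below 0.09 m and angle between tin_c's own z axis and vertical below 0.08 rad)) or (z of tin_b in the frame of stand above 0.038 m and contact force between tin_b and the fingers above 1 N and contact force between tin_b and stand below 0.05 N and (z of tin_a in the frame of stand between 0.005 and 0.013 m and horizontal distance between tin_a and stand below 0.09 m and angle between tin_a's own z axis and vertical below 0.08 rad) and (z of tin_c in the frame of stand between 0.005 and 0.013 m and horizontal distance between tin_c and stand below 0.09 m and angle between tin_c's own z axis and vertical below 0.08 rad)) or (z of tin_c in the frame of stand above 0.038 m and contact force between tin_c and the fingers above 1 N and contact force between tin_c and stand below 0.05 N and (z of tin_a in the frame of stand between 0.005 and 0.013 m and horizontal distance between tin_a and stand below 0.09 m and angle between tin_a's own z axis and vertical below 0.08 rad) and (z of tin_b in the frame of stand between 0.005 and 0.013 m and horizontal distance between tin_b and stand below 0.09 m and angle between tin_b's own z axis and vertical below 0.08 rad)))), for 0.2 s.
2. all three tins stand in their wells again, let go (z of tin_a in the frame of stand between 0.005 and 0.013 m and horizontal distance between each of tin_a, tin_b, tin_c and stand below 0.09 m and angle between each of tin_a, tin_b, tin_c's own z axis and vertical below 0.08 rad and contact force between each of tin_a, tin_b, tin_c and the fingers below 0.1 N and linear speed of each of tin_a, tin_b, tin_c below 0.02 m/s and z of tin_b in the frame of stand between 0.005 and 0.013 m and z of tin_c in the frame of stand between 0.005 and 0.013 m), for 0.2 s.
3. a tin is lifted clear again, the other two in their wells (((z of tin_a in the frame of stand above 0.038 m and contact force between tin_a and the fingers above 1 N and contact force between tin_a and stand below 0.05 N and (z of tin_b in the frame of stand between 0.005 and 0.013 m and horizontal distance between tin_b and stand below 0.09 m and angle between tin_b's own z axis and vertical below 0.08 rad) and (z of tin_c in the frame of stand between 0.005 and 0.013 m and horizontal distance between tin_c and stand below 0.09 m and angle between tin_c's own z axis and vertical below 0.08 rad)) or (z of tin_b in the frame of stand above 0.038 m and contact force between tin_b and the fingers above 1 N and contact force between tin_b and stand below 0.05 N and (z of tin_a in the frame of stand between 0.005 and 0.013 m and horizontal distance between tin_a and stand below 0.09 m and angle between tin_a's own z axis and vertical below 0.08 rad) and (z of tin_c in the frame of stand between 0.005 and 0.013 m and horizontal distance between tin_c and stand below 0.09 m and angle between tin_c's own z axis and vertical below 0.08 rad)) or (z of tin_c in the frame of stand above 0.038 m and contact force between tin_c and the fingers above 1 N and contact force between tin_c and stand below 0.05 N and (z of tin_a in the frame of stand between 0.005 and 0.013 m and horizontal distance between tin_a and stand below 0.09 m and angle between tin_a's own z axis and vertical below 0.08 rad) and (z of tin_b in the frame of stand between 0.005 and 0.013 m and horizontal distance between tin_b and stand below 0.09 m and angle between tin_b's own z axis and vertical below 0.08 rad)))), for 0.2 s.
4. all three tins stand in their wells again, let go (all of step 2), for 0.2 s.
5. a third lift: a tin is clear of the stand, the other two in their wells (((z of tin_a in the frame of stand above 0.038 m and contact force between tin_a and the fingers above 1 N and contact force between tin_a and stand below 0.05 N and (z of tin_b in the frame of stand between 0.005 and 0.013 m and horizontal distance between tin_b and stand below 0.09 m and angle between tin_b's own z axis and vertical below 0.08 rad) and (z of tin_c in the frame of stand between 0.005 and 0.013 m and horizontal distance between tin_c and stand below 0.09 m and angle between tin_c's own z axis and vertical below 0.08 rad)) or (z of tin_b in the frame of stand above 0.038 m and contact force between tin_b and the fingers above 1 N and contact force between tin_b and stand below 0.05 N and (z of tin_a in the frame of stand between 0.005 and 0.013 m and horizontal distance between tin_a and stand below 0.09 m and angle between tin_a's own z axis and vertical below 0.08 rad) and (z of tin_c in the frame of stand between 0.005 and 0.013 m and horizontal distance between tin_c and stand below 0.09 m and angle between tin_c's own z axis and vertical below 0.08 rad)) or (z of tin_c in the frame of stand above 0.038 m and contact force between tin_c and the fingers above 1 N and contact force between tin_c and stand below 0.05 N and (z of tin_a in the frame of stand between 0.005 and 0.013 m and horizontal distance between tin_a and stand below 0.09 m and angle between tin_a's own z axis and vertical below 0.08 rad) and (z of tin_b in the frame of stand between 0.005 and 0.013 m and horizontal distance between tin_b and stand below 0.09 m and angle between tin_b's own z axis and vertical below 0.08 rad)))), for 0.2 s.
At the end, for the whole second after the job is handed in: The heaviest tin is held still in the fingers, underside 100 to 350 mm above the worktop, upright within 0.2 rad, touching nothing else; the other two stand let go, fully down in wells (within 3 mm, 0.08 rad). Each of these presses on the stand with under 5.2 N, as only the lighter tins do (((height (world z) of tin_a between 0.1 and 0.35 m and contact force between tin_a and the fingers above 1 N and angle between tin_a's own z axis and vertical below 0.2 rad and linear speed of tin_a below 0.03 m/s and contact force between tin_a and stand below 0.05 N and (z of tin_b in the frame of stand between 0.005 and 0.013 m and horizontal distance between tin_b and stand below 0.09 m and angle between tin_b's own z axis and vertical below 0.08 rad) and contact force between each of tin_b, tin_c and the fingers below 0.1 N and linear speed of each of tin_b, tin_c below 0.02 m/s and contact force between tin_b and stand between 1 and 5.2 N and contact force between tin_a and tin_b below 0.05 N and (z of tin_c in the frame of stand between 0.005 and 0.013 m and horizontal distance between tin_c and stand below 0.09 m and angle between tin_c's own z axis and vertical below 0.08 rad) and contact force between tin_c and stand between 1 and 5.2 N and contact force between tin_a and tin_c below 0.05 N and contact force between tin_a and mug below 0.05 N and contact force between tin_a and tea_box below 0.05 N and contact force between tin_a and egg_timer below 0.05 N) or (height (world z) of tin_b between 0.1 and 0.35 m and contact force between tin_b and the fingers above 1 N and angle between tin_b's own z axis and vertical below 0.2 rad and linear speed of tin_b below 0.03 m/s and contact force between tin_b and stand below 0.05 N and (z of tin_a in the frame of stand between 0.005 and 0.013 m and horizontal distance between tin_a and stand below 0.09 m and angle between tin_a's own z axis and vertical below 0.08 rad) and contact force between each of tin_a, tin_c and the fingers below 0.1 N and linear speed of each of tin_a, tin_c below 0.02 m/s and contact force between tin_a and stand between 1 and 5.2 N and contact force between tin_b and tin_a below 0.05 N and (z of tin_c in the frame of stand between 0.005 and 0.013 m and horizontal distance between tin_c and stand below 0.09 m and angle between tin_c's own z axis and vertical below 0.08 rad) and contact force between tin_c and stand between 1 and 5.2 N and contact force between tin_b and tin_c below 0.05 N and contact force between tin_b and mug below 0.05 N and contact force between tin_b and tea_box below 0.05 N and contact force between tin_b and egg_timer below 0.05 N) or (height (world z) of tin_c between 0.1 and 0.35 m and contact force between tin_c and the fingers above 1 N and angle between tin_c's own z axis and vertical below 0.2 rad and linear speed of tin_c below 0.03 m/s and contact force between tin_c and stand below 0.05 N and (z of tin_a in the frame of stand between 0.005 and 0.013 m and horizontal distance between tin_a and stand below 0.09 m and angle between tin_a's own z axis and vertical below 0.08 rad) and contact force between each of tin_a, tin_b and the fingers below 0.1 N and linear speed of each of tin_a, tin_b below 0.02 m/s and contact force between tin_a and stand between 1 and 5.2 N and contact force between tin_c and tin_a below 0.05 N and (z of tin_b in the frame of stand between 0.005 and 0.013 m and horizontal distance between tin_b and stand below 0.09 m and angle between tin_b's own z axis and vertical below 0.08 rad) and contact force between tin_b and stand between 1 and 5.2 N and contact force between tin_c and tin_b below 0.05 N and contact force between tin_c and mug below 0.05 N and contact force between tin_c and tea_box below 0.05 N and contact force between tin_c and egg_timer below 0.05 N))); the arm keeps its last pose, push and grip.
It fails at once if the mug is moved more than 30 mm (distance of mug from where it was at the start of the episode above 0.03 m).
It fails at once if the tea box is moved more than 30 mm (distance of tea_box from where it was at the start of the episode above 0.03 m).
It fails at once if the egg timer is moved more than 30 mm (distance of egg_timer from where it was at the start of the episode above 0.03 m).
It fails at once if a tin is tipped over (more than 0.7 rad) (angle between any of tin_a, tin_b, tin_c's own z axis and vertical above 0.7 rad).
It also fails if it takes over 67 s, if anything falls off the work surface, if the arm or the gripper's body presses on something with over 40 N, if the wrist force passes 120 N, or if a joint passes its speed limit or range.

## Working session

There is one attempt and no reset: what is moved stays moved. The work goes in short steps, Python scripts to look and compute and a tool call to move; the robot and the scene stay as the last step left them, time stands still between calls to the robot, and variables do not carry over. Pictures are saved under pics/ and viewed, about 8 in all and at most 12, crops included, and the job is handed in when it is done.

Besides the shell and the picture viewer there is one more tool, called after "Request:" as name(argument=value, ...), one argument or row to a line, values as JSON. drive_tool: Moves the arm, as the interface text tells. Its arguments: {"type":"object","properties":{"series":{"type":"array"},"force":{"type":"number"}},"required":["series"]}

```bash
mkdir -p pics; python3 - <<'E'
from station import bot
import cv2,numpy as np
o=bot.get_obs();print({k:np.round(v,3).tolist() for k,v in o.items()})
ims=[]
for n in("side","top"):
    c=bot.read_camera(n);cv2.imwrite(f"pics/{n}0.png",c["pixels"]);R=cv2.Rodrigues(np.array(c["rvec"]))[0]
    print(n,(-R.T@np.array(c["tvec"]).ravel()).round(3),np.round(c["camera_matrix"],1).tolist(),np.round(c["distortion"],3),R[2].round(2))
E
```

```text
{'t': 0.0, 'q': [1.129, 0.478, 0.022, 1.556, -0.012, 1.109, -0.083], 'joint_vel': [-0.0, 0.0, 0.002, 0.001, 0.0, -0.001, -0.001], 'joint_torque': [-0.0, -59.647, 1.608, -28.12, 0.012, 0.009, -0.0], 'eef_pos': [0.221, -0.637, 0.252], 'tool_rot': [-0.001, 0.986, 0.166, -0.0], 'contact_force': [-0.354, 0.658, 0.941], 'torque': [-0.016, -0.009, 0.019], 'gripper_width': 1.0}
side [0.252 0.419 0.618] [[463.7, 0.0, 317.5], [0.0, 463.7, 244.4], [0.0, 0.0, 1.0]] [-0.118  0.     0.     0.     0.   ] [ 0.46 -0.6  -0.66]
top [ 0.401 -0.065  1.071] [[597.0, 0.0, 313.3], [0.0, 597.0, 238.5], [0.0, 0.0, 1.0]] [-0.098  0.     0.     0.     0.   ] [ 0.2  -0.03 -0.98]
```

View pics/top0.png

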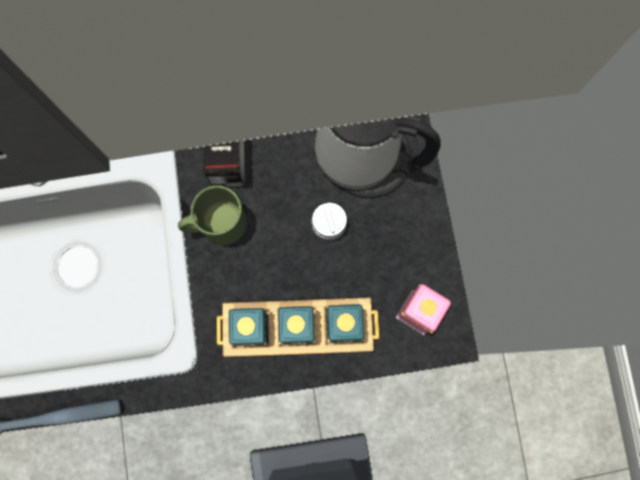

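View pics/side0.png

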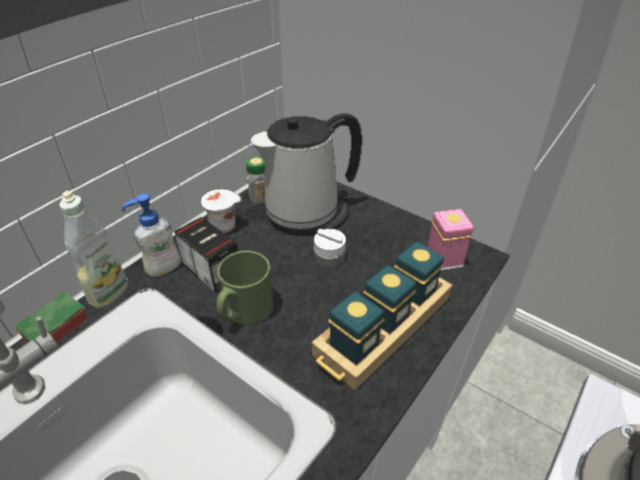

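The top view shows the three teal tins with yellow discs at about (246,326), (296,324) and (346,322), in the stand spanning columns 222–373. The mug is at (217,215), the timer at (330,221) and the tea box at (225,160). Things that could be mistaken for a tin: the pink tin at (427,308), which is excluded, and the dark carton at (225,160). I choose the three teal tins.

```bash
cat > h.py <<'E'
from station import bot
import cv2,numpy as np
from scipy.spatial.transform import Rotation as Ro
def rays(c,uv):
    n=cv2.undistortPoints(np.float64(uv).reshape(-1,1,2),np.array(c["camera_matrix"]),np.array(c["distortion"])).reshape(-1,2)
    R=cv2.Rodrigues(np.array(c["rvec"]))[0];C=-R.T@np.array(c["tvec"]).ravel()
    return C,np.c_[n,np.ones(len(n))]@R
def plane(c,uv,z):
    C,d=rays(c,uv);return C+d*((z-C[2])/d[:,2:])
def discs(c,box=None,amin=60):
    h=cv2.cvtColor(c["pixels"],cv2.COLOR_BGR2HSV);m=cv2.inRange(h,(18,110,120),(35,255,255))
    # disc surrounded by teal
    t=cv2.inRange(h,(80,80,15),(105,255,140));t=cv2.dilate(t,np.ones((9,9)))
    n,l,s,ce=cv2.connectedComponentsWithStats(m)
    return [(ce[i],s[i]) for i in range(1,n) if s[i,4]>amin and t[l==i].mean()>90]
def rot(o):w,x,y,z=o["tool_rot"];return Ro.from_quat([x,y,z,w]).as_matrix()
E
python3 - <<'E'
from h import *
o=bot.get_obs();print(rot(o).round(3).tolist())
for n in("top","side"):
    c=bot.read_camera(n);D=discs(c,amin=40)
    for ce,s in D: print(n,ce.round(1),s,plane(c,[ce],.112).round(4))
    if n=="top":
        h=cv2.cvtColor(c["pixels"],cv2.COLOR_BGR2HSV);m=cv2.inRange(h,(10,60,130),(25,220,255));m[:290]=0;m[365:]=0;m[:,390:]=0
        k=cv2.findContours(cv2.morphologyEx(m,cv2.MORPH_OPEN,np.ones((5,5))),0,2)[0];r=cv2.minAreaRect(np.vstack(k));b=cv2.boxPoints(r)
        print(r);P=plane(c,b,.038);print(P.round(3).tolist(),P.mean(0))
        cv2.imwrite("pics/crop1.png",cv2.resize(c["pixels"][280:370,200:460],None,fx=3,fy=3))
E
```

```text
[[0.945, 0.328, -0.001], [0.328, -0.945, 0.002], [-0.0, -0.002, -1.0]]
((296.8854064941406, 326.93414306640625), (54.233154296875, 162.7087860107422), 87.8591079711914)
[[0.53, 0.093, 0.038], [0.498, -0.188, 0.038], [0.406, -0.176, 0.038], [0.438, 0.101, 0.038]] [ 0.46791341 -0.0425891   0.038     ]
side [420.7 254.9] [413 250  16  11 139] [[ 0.4585 -0.1206  0.112 ]]
side [410.3 275. ] [395 265  31  19  78] [[ 0.4493 -0.0694  0.112 ]]
side [390.8 280.3] [383 275  17  12 166] [[ 0.4675 -0.041   0.112 ]]
side [380.1 302.1] [364 291  33  21  96] [[0.4569 0.0067 0.112 ]]
side [356.7 309. ] [348 302  19  15 205] [[0.4767 0.0384 0.112 ]]
side [344.2 331.6] [328 319  33  24  99] [[0.4673 0.0827 0.112 ]]
```

View pics/crop1.png

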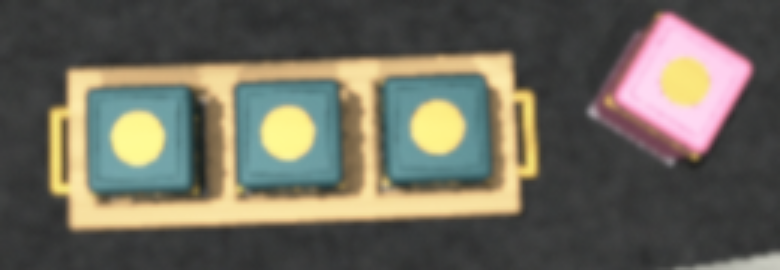

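All three teal tins are confirmed, and the pink one is set apart. Side-view points on z=0.112 are A (0.477,0.038), B (0.468,-0.041) and C (0.459,-0.121). The 80 mm spacing is correct and the stand yaw is about -0.114. I'll retract, then arc in clear of the fridge.

Request:
drive_tool(
  series=[1,0,-60,0,0,0,0,1,0,-60,0,0,0,0,1,0,-60,0,0,0,0,1,0,-60,0,0,0,0,1,57,-4,0,0,0,-0.131,1,57,-4,0,0,0,-0.131,1,57,-4,0,0,0,-0.131,1,57,-4,0,0,0,-0.131,1,57,-4,0,0,0,-0.131,1,57,-4,0,0,0,-0.131,1,57,-4,0,0,0,-0.131,1,57,-4,0,0,0,-0.131],
  force=60,
)

```text
t: 1.7
eef_pos: [0.4275, -0.0776, 0.2535]
tool_rot: [0.0, 0.769, 0.639, 0.0]
contact_force: [1.0, 0.2, 0.5]
gripper_width: 0.998
```

```bash
cat >> h.py <<'E'
Y=np.array([np.cos(-.114),np.sin(-.114)])   # stand x
def go(p,z,o=None):
    """tool-axis shift (mm) and wz to reach world p,z with tool y along stand x"""
    o=o or bot.get_obs();R=rot(o);d=R.T@(np.r_[p,z]-o["eef_pos"])
    Rt=np.c_[np.r_[-Y[1],Y[0],0],np.r_[Y,0],[0,0,-1]]
    return (d*1e3).round(1),Ro.from_matrix(R.T@Rt).as_rotvec().round(3)
E
python3 - <<'E'
from h import *
o=bot.get_obs();print(o["t"],o["eef_pos"],o["q"].round(2) if hasattr(o["q"],"round") else o["q"]);print(rot(o).round(3).tolist(),go([.468,-.041],.25))
w=bot.read_camera("wrist");cv2.imwrite("pics/w1.png",w["pixels"])
c=bot.read_camera("top");print(plane(c,[[245.7,326],[296,324.3],[345.7,322.5]],.112).round(4))
E
```

```text
1.7 [ 0.42751095 -0.07756076  0.25348468] [ 0.54  0.11 -0.53  2.07  0.07  0.97 -0.21]
[[0.184, 0.983, 0.001], [0.983, -0.184, -0.0], [0.0, 0.001, -1.0]] (array([43.4, 33.1,  3.5]), array([ 0.001, -0.   , -0.071]))
[[ 0.4769  0.0364  0.112 ]
 [ 0.4674 -0.0435  0.112 ]
 [ 0.4581 -0.1224  0.112 ]]
```

Request:
drive_tool(
  series=[1,43,33,30,0,0,-0.071,1,0,0,23,0,0,0,1,0,0,0,0,0,0],
)

```text
t: 2.17
eef_pos: [0.4658, -0.0437, 0.1987]
tool_rot: [-0.002, 0.748, 0.664, -0.001]
contact_force: [-0.3, 0.4, 0.1]
gripper_width: 0.999
```

```bash
python3 - <<'E'
from h import *
o=bot.get_obs();print(o["eef_pos"],go([.4675,-.042],.078),o["contact_force"])
w=bot.read_camera("wrist");cv2.imwrite("pics/w2.png",w["pixels"])
h=cv2.cvtColor(w["pixels"],cv2.COLOR_BGR2HSV);m=cv2.inRange(h,(18,90,100),(35,255,255))
n,l,s,ce=cv2.connectedComponentsWithStats(m)
for i in range(1,n):
    if s[i,4]>150: print(ce[i].round(),s[i],plane(w,[ce[i]],.112).round(4))
E
```

```text
[ 0.46582662 -0.04365503  0.19871201] (array([  1.9,   2. , 120.7]), array([-0.004,  0.   , -0.004])) [-0.31068196  0.4048803   0.11120807]
[330. 144.] [ 269   50  119  209 5178] [[0.4755 0.0251 0.112 ]]
[329. 120.] [ 306   96   48   50 1865] [[0.4764 0.0382 0.112 ]]
[329. 252.] [ 308  232   43   42 1399] [[ 0.4673 -0.0412  0.112 ]]
[362. 317.] [288 287  92  73 825] [[ 0.4841 -0.089   0.112 ]]
[329. 362.] [ 310  346   39   34 1008] [[ 0.4581 -0.1214  0.112 ]]
```

View pics/w2.png

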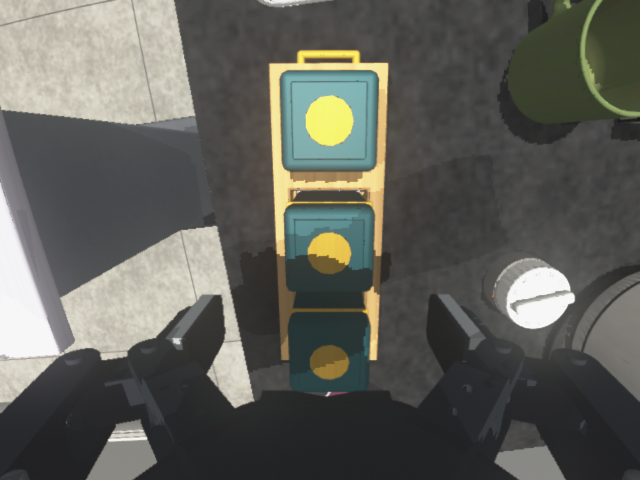

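The wrist view agrees with the others. It gives discs A (329,120), B (329,252) and C (329,362), all within about 1 mm of the earlier points. I'll descend on B, grip it and lift.

Request:
drive_tool(
  series=[1,2,2,60,0,0,0,1,0,0,60,0,0,0,1,0,0,0,0,0,0,-1,0,0,0,0,0,0,-1,0,0,0,0,0,0,-1,0,0,0,0,0,0,-1,0,0,0,0,0,0,-1,0,0,0,0,0,0],
  force=80,
)

```text
t: 3.22
eef_pos: [0.471, -0.0419, 0.0833]
tool_rot: [0.002, 0.748, 0.664, 0.001]
contact_force: [-2.0, -0.1, 7.4]
gripper_width: 0.673
```

Request:
drive_tool(
  series=[-1,0,0,-15,0,0,0,-1,0,0,-25,0,0,0,-1,0,0,-20,0,0,0,-1,0,0,0,0,0,0,-1,0,0,0,0,0,0,-1,0,0,0,0,0,0,-1,0,0,0,0,0,0],
)

```text
t: 4.1
eef_pos: [0.469, -0.0415, 0.1397]
tool_rot: [-0.001, 0.748, 0.664, -0.0]
contact_force: [-0.8, 0.8, -2.4]
gripper_width: 0.668
```

```bash
cat > weigh.py <<'E'
from h import *
F=[]
for i in range(8):
    c=bot.read_camera("side");o=bot.get_obs();F.append(np.r_[o["contact_force"],o["joint_torque"][1],o["joint_torque"][3]])
print(o["t"],np.round(o["eef_pos"],4),o["gripper_width"]);print(np.mean(F,0).round(2),np.std(F,0).round(2))
import sys
cv2.imwrite("pics/%s.png"%sys.argv[1],c["pixels"])
E
python3 weigh.py liftB
```

```text
4.5 [ 0.4694 -0.0415  0.1402] 0.6693535285528537
[ -0.37   0.27  -2.26 -42.23 -21.42] [0.28 0.55 0.35 0.05 0.01]
```

View pics/liftB.png

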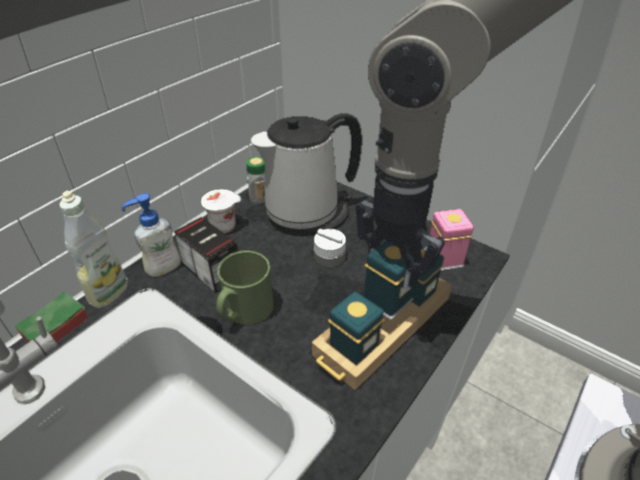

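The side view shows tin B at (385,275), clear of the stand, with A and C still in their wells. B weighs about 2.3 N, so it is light. I'll set it back.

Request:
drive_tool(
  series=[-1,0,0,25,0,0,0,-1,0,0,20,0,0,0,-1,0,0,10,0,0,0,-1,0,0,5,0,0,0,-1,0,0,0,0,0,0,-1,0,0,0,0,0,0,1,0,0,0,0,0,0,1,0,0,0,0,0,0,1,0,0,0,0,0,0,1,0,0,-35,0,0,0,1,0,0,-35,0,0,0,1,0,0,0,0,0,0],
)

```text
t: 6.0
eef_pos: [0.4713, -0.0415, 0.1524]
tool_rot: [0.002, 0.748, 0.664, 0.002]
contact_force: [0.7, -0.0, -0.3]
gripper_width: 1.001
```

```bash
cat > chk.py <<'E'
from h import *
cs={n:bot.read_camera(n) for n in("side","wrist")}
for n,c in cs.items():
    h=cv2.cvtColor(c["pixels"],cv2.COLOR_BGR2HSV);m=cv2.inRange(h,(18,90,60),(35,255,255))
    k,l,s,ce=cv2.connectedComponentsWithStats(m)
    for i in range(1,k):
        w,hh,a=s[i,2:5]
        if a>90 and a/(w*hh)>.6: print(n,ce[i].round(1),s[i,2:],plane(c,[ce[i]],.112).round(4))
o=bot.get_obs();print(o["t"],np.round(o["eef_pos"],4),np.round(o["contact_force"],1),o["gripper_width"])
for t,p in dict(A=[.4766,.038],B=[.4674,-.0415],C=[.4583,-.1214]).items(): print(t,go(p,.080,o))
E
python3 chk.py
```

```text
side [390.3 280. ] [ 18  13 172] [[ 0.4684 -0.0412  0.112 ]]
side [356.7 308.9] [ 19  15 225] [[0.4767 0.0383 0.112 ]]
wrist [320.9  39.8] [ 78  15 917] [[0.4808 0.0697 0.112 ]]
wrist [319.5 117.1] [  62   65 3151] [[0.4764 0.0383 0.112 ]]
wrist [342.7 186.9] [ 35  10 215] [[0.4834 0.0062 0.112 ]]
wrist [322.2 284.7] [  55   52 2195] [[ 0.468  -0.0412  0.112 ]]
6.1 [ 0.4694 -0.0417  0.1501] [ 0.4 -1.4 -0.6] 1.0023224619980247
A (array([80. , -2.3, 70.1]), array([ 0.   ,  0.   , -0.004]))
B (array([-0. , -2. , 70.1]), array([ 0.   ,  0.   , -0.004]))
C (array([-80.4,  -1.6,  70.1]), array([ 0.   ,  0.   , -0.004]))
```

B is seated. Both views put its disc within 1 mm of the original spot at seated height. Next is A.

Request:
drive_tool(
  series=[1,40,-2,0,0,0,0,1,40,0,0,0,0,0,1,0,0,0,0,0,0,1,0,0,35,0,0,0,1,0,0,35,0,0,0,1,0,0,0,0,0,0,-1,0,0,0,0,0,0,-1,0,0,0,0,0,0,-1,0,0,0,0,0,0,-1,0,0,0,0,0,0,-1,0,0,0,0,0,0],
)

```text
t: 7.48
eef_pos: [0.4775, 0.0381, 0.0816]
tool_rot: [0.001, 0.748, 0.664, 0.001]
contact_force: [-2.6, -0.8, 6.7]
gripper_width: 0.673
```

Request:
drive_tool(
  series=[-1,0,0,-15,0,0,0,-1,0,0,-25,0,0,0,-1,0,0,-20,0,0,0,-1,0,0,0,0,0,0,-1,0,0,0,0,0,0,-1,0,0,0,0,0,0,-1,0,0,0,0,0,0],
)

```text
t: 8.35
eef_pos: [0.4764, 0.0382, 0.1396]
tool_rot: [-0.0, 0.748, 0.664, -0.001]
contact_force: [-0.2, 0.0, -7.9]
gripper_width: 0.669
```

```bash
python3 weigh.py liftA
```

```text
8.75 [0.4769 0.0382 0.1403] 0.6679545472865859
[-3.900e-01 -2.000e-02 -7.090e+00 -4.513e+01 -2.308e+01] [0.4  0.4  0.56 0.03 0.03]
```

A weighs about 7.1 N, so it is heavy. I'll set it back and check.

Request:
drive_tool(
  series=[-1,0,0,25,0,0,0,-1,0,0,20,0,0,0,-1,0,0,10,0,0,0,-1,0,0,5,0,0,0,-1,0,0,0,0,0,0,-1,0,0,0,0,0,0,1,0,0,0,0,0,0,1,0,0,0,0,0,0,1,0,0,0,0,0,0,1,0,0,-35,0,0,0,1,0,0,-35,0,0,0,1,0,0,0,0,0,0],
)

```text
t: 10.25
eef_pos: [0.4789, 0.0385, 0.1527]
tool_rot: [0.002, 0.748, 0.664, 0.002]
contact_force: [0.2, -0.3, 0.1]
gripper_width: 1.002
```

```bash
python3 chk.py
```

```text
side [420.9 254.9] [ 17  11 153] [[ 0.4582 -0.1207  0.112 ]]
side [357.1 309.3] [ 19  14 210] [[0.4759 0.0385 0.112 ]]
wrist [322.2 285.2] [  55   52 2184] [[0.4757 0.0383 0.112 ]]
10.35 [0.477  0.038  0.1503] [ 0.3 -0.4  0.1] 1.0006273750651322
A (array([ 0. , -0.5, 70.3]), array([ 0.001,  0.   , -0.004]))
B (array([-80. ,  -0.2,  70.3]), array([ 0.001,  0.   , -0.004]))
C (array([-160.4,    0.2,   70.4]), array([ 0.001,  0.   , -0.004]))
```

A is seated. Now C.

Request:
drive_tool(
  series=[1,-55,0,0,0,0,0,1,-55,0,0,0,0,0,1,-50,0,0,0,0,0,1,0,0,0,0,0,0,1,0,0,35,0,0,0,1,0,0,35,0,0,0,1,0,0,0,0,0,0,-1,0,0,0,0,0,0,-1,0,0,0,0,0,0,-1,0,0,0,0,0,0,-1,0,0,0,0,0,0,-1,0,0,0,0,0,0],
)

```text
t: 11.85
eef_pos: [0.4591, -0.1206, 0.0817]
tool_rot: [0.001, 0.748, 0.664, 0.001]
contact_force: [-1.2, 0.7, 6.9]
gripper_width: 0.667
```

Request:
drive_tool(
  series=[-1,0,0,-15,0,0,0,-1,0,0,-25,0,0,0,-1,0,0,-20,0,0,0,-1,0,0,0,0,0,0,-1,0,0,0,0,0,0,-1,0,0,0,0,0,0,-1,0,0,0,0,0,0],
)

```text
t: 12.72
eef_pos: [0.4576, -0.1206, 0.1397]
tool_rot: [-0.001, 0.748, 0.664, -0.0]
contact_force: [-0.5, -1.4, -4.1]
gripper_width: 0.669
```

```bash
python3 weigh.py liftC
```

```text
13.125 [ 0.4581 -0.1207  0.1403] 0.6713291724269107
[  0.15  -0.06  -3.78 -43.18 -21.93] [0.57 0.14 0.53 0.03 0.02]
```

Request:
drive_tool(
  series=[-1,0,0,25,0,0,0,-1,0,0,20,0,0,0,-1,0,0,10,0,0,0,-1,0,0,5,0,0,0,-1,0,0,0,0,0,0,-1,0,0,0,0,0,0,1,0,0,0,0,0,0,1,0,0,0,0,0,0,1,0,0,0,0,0,0,1,0,0,-35,0,0,0,1,0,0,-35,0,0,0,1,0,0,0,0,0,0],
)

```text
t: 14.62
eef_pos: [0.46, -0.1211, 0.1526]
tool_rot: [0.002, 0.748, 0.664, 0.001]
contact_force: [-0.2, -0.0, -0.4]
gripper_width: 0.997
```

```bash
python3 chk.py
```

```text
side [421.5 255. ] [ 16  11 145] [[ 0.4573 -0.121   0.112 ]]
side [390.4 280. ] [ 18  13 190] [[ 0.4683 -0.0411  0.112 ]]
side [357.1 309.2] [ 19  15 223] [[0.476  0.0385 0.112 ]]
wrist [326.  116.3] [  62   65 3147] [[ 0.468  -0.0411  0.112 ]]
wrist [322.6 285.3] [  55   52 2185] [[ 0.4569 -0.121   0.112 ]]
14.725 [ 0.458  -0.121   0.1503] [-0.   0.1 -0.3] 0.9990167564912958
A (array([160.1,  -0.4,  70.2]), array([ 0.   ,  0.   , -0.004]))
B (array([80. , -0.1, 70.2]), array([ 0.   ,  0.   , -0.004]))
C (array([-0.4,  0.3, 70.3]), array([ 0.   ,  0.   , -0.004]))
```

The weights are B 2.3 N, C 3.8 N and A 7.1 N, so A is the heaviest. All three tins are seated. I'll take A and lift it 150 mm, which puts the underside at about 0.16 m.

Request:
drive_tool(
  series=[1,55,0,0,0,0,0,1,55,0,0,0,0,0,1,50,0,0,0,0,0,1,0,0,0,0,0,0,1,0,0,35,0,0,0,1,0,0,35,0,0,0,1,0,0,0,0,0,0,-1,0,0,0,0,0,0,-1,0,0,0,0,0,0,-1,0,0,0,0,0,0,-1,0,0,0,0,0,0,-1,0,0,0,0,0,0],
)

```text
t: 16.23
eef_pos: [0.4773, 0.0381, 0.0815]
tool_rot: [0.001, 0.748, 0.664, 0.0]
contact_force: [-3.1, -0.8, 6.3]
gripper_width: 0.667
```

Request:
drive_tool(
  series=[-1,0,0,-15,0,0,0,-1,0,0,-25,0,0,0,-1,0,0,-30,0,0,0,-1,0,0,-30,0,0,0,-1,0,0,-30,0,0,0,-1,0,0,-20,0,0,0,-1,0,0,0,0,0,0,-1,0,0,0,0,0,0,-1,0,0,0,0,0,0,-1,0,0,0,0,0,0],
)

```text
t: 17.48
eef_pos: [0.4764, 0.0382, 0.2295]
tool_rot: [-0.001, 0.747, 0.664, -0.001]
contact_force: [-0.4, 0.7, -7.4]
gripper_width: 0.669
```

```bash
python3 weigh.py final; python3 chk.py|grep -E "side|wrist"
```

```text
17.875 [0.4769 0.0382 0.2303] 0.6689259107161154
[  0.06  -0.26  -7.04 -40.14 -27.94] [0.53 0.67 0.49 0.03 0.03]
side [361.  228.8] [ 17  14 185] [[ 0.5729 -0.1172  0.112 ]]
side [421.4 255. ] [ 17  11 151] [[ 0.4574 -0.1211  0.112 ]]
side [392.9 280.4] [ 12  13 115] [[ 0.4648 -0.0428  0.112 ]]
wrist [545.2 175.1] [ 21  49 627] [[0.6366 0.0698 0.112 ]]
wrist [313.8 202.6] [ 41  27 954] [[0.4716 0.0688 0.112 ]]
wrist [346. 202.] [ 23  26 399] [[0.4942 0.0665 0.112 ]]
wrist [324.8 259.3] [ 167   12 1220] [[0.4744 0.0262 0.112 ]]
wrist [325.4 365.1] [  90   64 4600] [[ 0.4642 -0.0636  0.112 ]]
```

View pics/final.png

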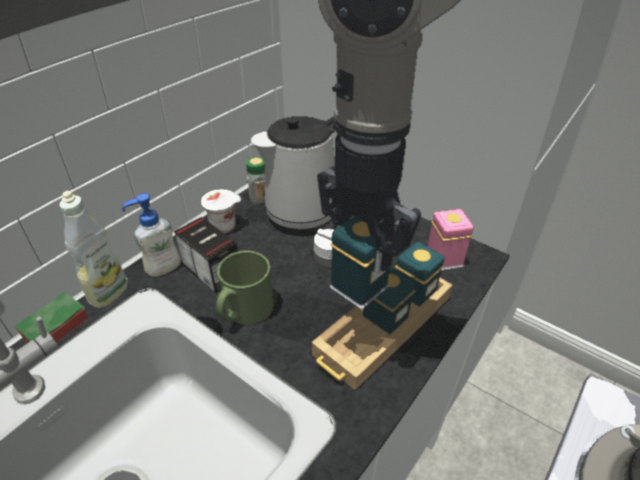

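The picture shows tin A held upright at (360,260), its well empty, and B and C standing in theirs. The mug, tea box and timer are unmoved.

```bash
python3 -c "from station import bot; print(bot.hand_in())"
```

```text
the job is handed in; nothing more can be done
None
```

I lifted each tin in turn and set it back: the middle one (B) weighed about 2.3 N, the left (A) about 7.1 N and the right (C) about 3.8 N. I then took A again, the heaviest, and handed in while holding it still and upright.

- **Held tin:** A read 7.0 N on the final lift, with its underside about 0.16 m above the worktop. The job was handed in at about 18 s.
- **Other tins:** After each set-down, the side and wrist views put the replaced tin's disc within about 1.5 mm of where it started, at seated height. In the last check B's disc was partly hidden behind the held tin, so its reading was about 3 mm off. The picture shows both B and C standing in their wells.
- **Bystanders:** The mug, tea box and egg timer look unmoved in the last picture. I checked them by eye and did not measure them. The pink look-alike was left alone.

No check failed.

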